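# Turn a finned driver module over in a clamshell flip nest

## Robot

A 6-joint arm with a two-finger parallel gripper is mounted at the origin on a cart in front of the work surface, level with it; the furniture and walls round the work are solid. World frame = base frame: x ahead of the robot, y to its left, z up, the work surface at z = 0. Lengths are in mm, angles in rad, forces in N, time in s.
With the tool pointing down it reaches from about 300 to 775 mm from the base axis. Payload 14.6 kg.
Tool frame: the origin (TCP) lies midway between the tips of the shut fingers; the grasp point (between the pads) lies 19 mm behind it; z points along the fingers, y is the line along which they close (so a half turn about z gives the same grasp; the last joint's range is limited). The gripper opens to 94 mm and grips with 3 to 60 N. Pads are 16 mm wide; open, the fingers measure 119 mm over their backs; the gripper's body (75 mm by 177 mm) begins 78 mm behind the grasp point.
Start: joints at [-1.408, 0.3, 1.521, -0, 1.321, -0.067], TCP at [125.274, -535.533, 205.446] pointing down, gripper open.
Joint ranges: [-3.03, 3.03], [-0.79, 2.21], [0.23, 2.52], [-1.04, 4.18], [0, 3.07], [-2.55, 2.55]. Speed limits (rad/s): [2.22, 2.22, 2.57, 3.14, 3.14, 3.14].

## Interface

Orientations are given as [roll, pitch, yaw] about the fixed x, y, z axes, in that order (R = Rz(yaw) Ry(pitch) Rx(roll)).
In Python, from cell import manip, camera gives the robot as it stands.
- The arm moves only by the tool move_arm, never from a script. Its arguments are lists of equal length, an entry for each row: "dp": the shift along the world's x, y, z in mm, a list of three; "rotation": the turn, a rotation vector about the world's x, y, z in rad, a list of three; "hand": the opening, from 0 (shut) to 1 (fully open). A call has 1 to 10 rows; each row shifts and turns the commanded pose from where the row before left it; what a row does not reach is not made up. A row lasts 1/8 s, in which the tool goes at most 62.5 mm and 10.7 degrees, less where a joint would pass 70% of its speed; a pose out of reach is approached as far as the arm can. A call with a gripper value outside its range is refused whole. The fingers move at their own pace and stop on an object; "newtons" is the grip in N (left out, the last holds). Time passes only in rows, so rows that do not move let the fingers close. It gives the time, the measured TCP pose, the force, the opening and the grip force at its end, in the units of the state.
- manip.read_state(): the state, without advancing time (a new reading comes with each control period).
- camera(name): name is "scene" or "side" or "wrist"; returns a dict with "image" (384x512x3 uint8, red, green, blue), "fx", "fy", "cx", "cy" (pixels), "R" (3x3) and "t" (3): a world point X has camera coordinates R X + t; the wrist camera has in their place "mount" (4x4, takes a point from camera to tool coordinates, whose origin is the TCP and whose axes are the flange's). Camera axes: x right, y down, z forward; pixel columns grow to the right and rows downward; lengths in mm; the calibration is good to about 2 mm. A picture is of the moment at which its call begins: read the wrist's pose just before it. There is no depth.
- manip.sign_off(): hands the job in; it is judged then, once.
The state is a dict: "clock": time; "joints": joint angles; "qd": joint speeds; "effort": joint torques, N m; "eef_pos": TCP position; "eef_rot": TCP orientation; "wrist_force": force on the tool from outside, world axes, zero at the start; "moment": the same for the moment, N m; "finger_gap": finger opening in mm; "finger_force": force on a finger pad.
Only numpy, scipy, OpenCV 4.12 (cv2) and the standard library are available. Lean on these libraries where they do the work, as an engineer would, in place of code of your own. Each camera call takes 0.05 s, during which the arm holds its last target. There are 200 camera calls.

## Task

Turn the brown finned driver module over with the hinged flip nest, so that its flat mounting face is ready for drilling: lay it fins up in the pocket of the open hinged leaf and let go of it, then swing the leaf by its rod handle right over until it is fully closed, so that the module ends fins down in the fixed pocket on the other side of the hinge. Let go of everything at the end, and leave the transformer and the capacitor where they stand.

Things in the scene. Friction and masses are not known exactly. Their poses are not given: they have to be found in the camera images.
- brown_module: The part to turn over: a dark brown finned heat-sink module, a block 70 x 48 x 35 mm (x, y, z), 0.1 to 0.2 kg, loose on the bench, fins up. Origin: centre of its flat mounting face (underside at the start); z points from there to the fins. The solid body is 30 mm thick, then 5 mm of thin fins along x. Grip it across the 48 mm (its y), pads on the upper half of the body.
- flip_nest: Flip nest, a flat clamshell jig of bare aluminium on a dark steel base plate (130 x 218 x 10 mm), fixed to the bench. Origin: on the bench under the middle of the hinge. The hinge pin runs along its x, 37 mm above the bench. The open leaf lies on its -y side; the fixed pocket is on the +y side. Closed, the two pocket floors face each other 38 mm apart and the module stays between them.
- leaf_pocket (a point): Centre of the leaf's pocket floor, 55 mm from the hinge, 18 mm above the bench when open. Moves with the leaf; axes as flip_nest when open. Pocket 56 mm (x) by 78 mm (y), window in its floor, walls 22 mm high with flared mouths, 44 mm finger gaps in the two long sides; the plate there is 104 mm wide at floor height. The module goes in fins up, long side along y, either way round, 4 mm play.
- fixed_pocket (a point): Centre of the fixed pocket's floor on the nest's +y side, 55 mm from the hinge, 18 mm above the bench; axes as flip_nest. Pocket 59 mm (x) by 81 mm (y), walls about 10 mm high. Here the module must end fins down.
- leaf (a joint): Leaf angle: 0 = open, flat on the nest's -y side (start: 0 to 0.1 rad); 1.57 = upright; 3.14 = fully closed over the fixed pocket on the +y side, at its stop. Light damper (0.12 N m s/rad); the leaf weighs 0.3 kg and sinks softly to the nearer side if let go. Its walls keep the module in as it swings.
- leaf_handle (a point): Middle of the leaf's handle, a straight round steel rod 12 mm thick, 155 mm from the hinge and parallel to it, held by side rods 94 mm apart. 37 mm above the bench with the leaf flat or closed, 192 mm when upright. Pinch it from above across the rod (along the nest's y); it turns in the fingers as the leaf swings. About 45 mm free between rod and plates: open fingers to about 40 mm.
- transformer: Bystander: a small grey and cream transformer, 44 x 44 x 36 mm, origin at the centre of its underside. Leave alone.
- run_capacitor: Bystander: a white oval motor capacitor lying on its side, 52 x 83 x 34 mm, origin under its middle. Leave alone.
There are look-alikes about, which are no part of the job. Leave any orange or purple look-alike of the brown_module alone.

How it is judged:
By the outcome, as a careful person would: the job done as asked, in the order asked, and still so for the second after the job is handed in, with the robot touching nothing.
It also fails if it takes over 64 s, if anything falls off the work surface, if the arm or the gripper's body presses on something with over 40 N, if the wrist force passes 120 N, or if a joint passes its speed limit or range.

## Working session

There is one attempt and no reset: what is moved stays moved. The work goes in short steps, Python scripts to look and compute and a tool call to move; the robot and the scene stay as the last step left them, time stands still between calls to the robot, and variables do not carry over. Pictures are saved under pics/ and viewed, at most 10 in all, crops included, and the job is handed in when it is done.

Besides the shell and the picture viewer there is one more tool, called after ">>>" as a command line: name --argument value ..., lists and objects as JSON in quotes. move_arm: Moves the arm, as the interface text tells. Its arguments: {"type":"object","properties":{"dp":{"type":"array","items":{"type":"array","items":{"type":"number"}}},"rotation":{"type":"array","items":{"type":"array","items":{"type":"number"}}},"hand":{"type":"array","items":{"type":"number"}},"newtons":{"type":"number"}},"required":["dp","rotation","hand"]}

```bash
mkdir -p pics; cat > h.py <<'E'
import numpy as np,cv2,json,pickle
from cell import manip,camera
def snap(n,f):
    s=manip.read_state(); c=camera(n); c['state']=s
    cv2.imwrite(f'pics/{f}.png',c['image'][:,:,::-1]); pickle.dump(c,open(f'pics/{f}.pkl','wb')); return c
def load(f): return pickle.load(open(f'pics/{f}.pkl','rb'))
def rot(rpy):
    from scipy.spatial.transform import Rotation as Ro
    return Ro.from_euler('xyz',rpy).as_matrix()
def RT(c):
    if 'R' in c and c.get('mount') is None: return np.array(c['R']),np.array(c['t']).ravel()
    M=np.array(c['mount']); Rw=rot(c['state']['eef_rot']); p=np.array(c['state']['eef_pos'])
    Rc=Rw@M[:3,:3]; tc=Rw@M[:3,3]+p
    return Rc.T,-Rc.T@tc
def px2w(c,u,v,z):
    R,t=RT(c); d=R.T@np.array([(u-c['cx'])/c['fx'],(v-c['cy'])/c['fy'],1]); o=-R.T@t
    return o+d*(z-o[2])/d[2]
def w2px(c,X):
    R,t=RT(c); q=R@np.array(X)+t; return np.array([c['fx']*q[0]/q[2]+c['cx'],c['fy']*q[1]/q[2]+c['cy']])
E
python3 - <<'E'
from h import *
a=snap('scene','s1');b=snap('side','d1');print(a['state']);print(snap('wrist','w1')['mount'])
for k,c in (('s',a),('d',b)): print(k,-np.array(c['R']).T@np.array(c['t']).ravel(),c['fx'])
cv2.imwrite('pics/s1b.png',cv2.resize(a['image'][:,:,::-1],(800,600)))
cv2.imwrite('pics/d1b.png',cv2.resize(b['image'][:,:,::-1],(800,600)))
E
```

```text
{'clock': 0.0, 'joints': array([-1.40757710e+00,  3.00466441e-01,  1.52156964e+00,  3.93263451e-07,
        1.32070639e+00, -6.66348747e-02]), 'qd': array([-0.00040415,  0.00044785,  0.00078456,  0.00083483,  0.00220026,
       -0.00168126]), 'effort': array([-7.56595600e-04, -5.31811345e+01, -3.52733552e+01,  7.07883644e-02,
        2.44344230e-02, -8.98818666e-05]), 'eef_pos': array([ 125.24573099, -535.28269938,  204.89372692]), 'eef_rot': array([-3.14044541e+00, -7.69416597e-05,  2.29853962e-01]), 'wrist_force': array([-0.94640156,  0.00627629,  0.89124896]), 'moment': array([-0.02315963,  0.01500917,  0.00593805]), 'finger_force': 0.0, 'finger_gap': 94.23132588218907}
[[ 1.46385837e-03 -9.60012949e-01 -2.79951773e-01  8.14012840e+01]
 [ 9.99998901e-01  1.47095395e-03  1.84752971e-04 -9.78816642e-01]
 [ 2.34430920e-04 -2.79951735e-01  9.60014047e-01 -1.79041144e+02]
 [ 0.00000000e+00  0.00000000e+00  0.00000000e+00  1.00000000e+00]]
s [-83.61950739 520.03482067 975.46281305] 411.4456445751584
d [110.8809466  750.78539011 771.95318135] 442.6751511845633
```

View pics/s1b.png

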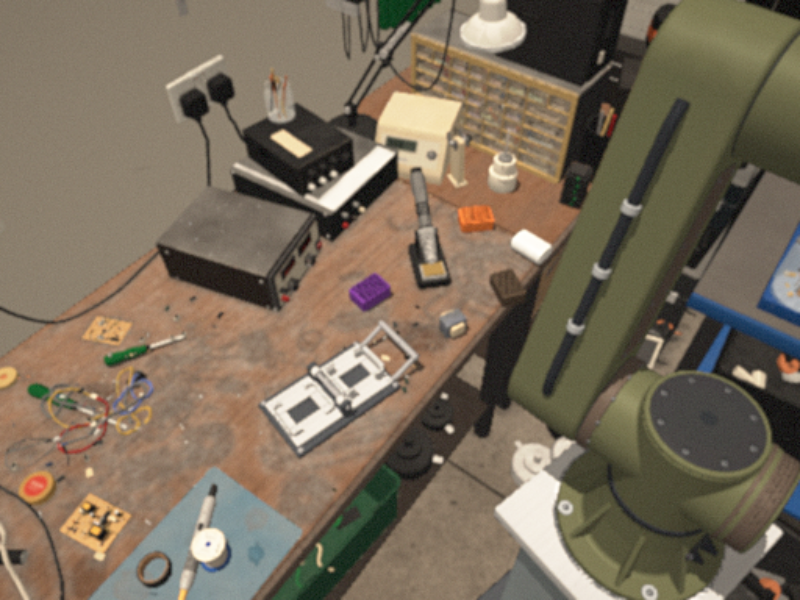

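View pics/d1b.png

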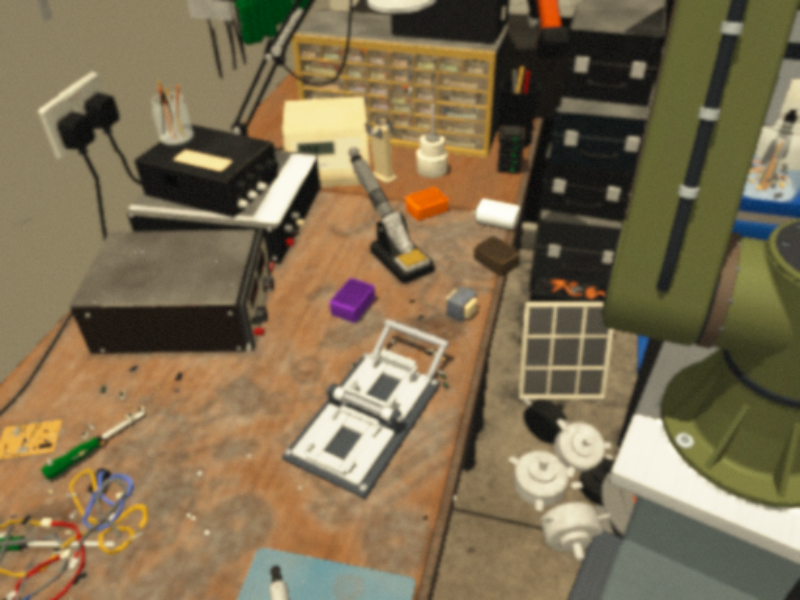

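The brown module is at scene (508,287) and side (497,255). The look-alikes are purple (370,292 / 352,300) and orange (477,218 / 427,203); the transformer is at scene (453,323) and the capacitor at (531,246). By its colour I choose the brown one. The nest has its handle end (open leaf) towards the transformer. Next I check it in close crops.

```bash
python3 - <<'E'
from h import *
a=load('s1');b=load('d1')
def crop(c,x,y,w,h,W,H): return cv2.resize(c['image'][y:y+h,x:x+w,::-1],(W,H),interpolation=cv2.INTER_CUBIC)
A=crop(a,160,150,190,142,800,600)  
B=np.vstack([crop(b,175,195,120,124,580,600)])
B2=crop(b,280,110,60,75,220,275);A2=crop(a,280,140,70,75,220,236)
C=np.zeros((600,800,3),np.uint8);C[:,:580]=B;C[:275,580:]=B2;C[300:536,580:]=A2
cv2.imwrite('pics/c2.png',C)
print('brown s',px2w(a,508*.64,287*.64,30),'d',px2w(b,497*.64,255*.64,30))
# nest corners (base plate top z~10..), rough
for u,v in [(262,405),(300,450),(345,390),(400,337)]: print(px2w(a,u*.64,v*.64,30))
for u,v in [(288,457),(363,492),(365,400),(416,335)]: print(px2w(b,u*.64,v*.64,30))
E
```

```text
brown s [ 447.63199277 -157.68882535   30.        ] d [ 453.31578685 -153.59804982   30.        ]
[514.75291241 356.8148589   30.        ]
[403.60715333 351.11011378  30.        ]
[451.70474959 229.02072872  30.        ]
[482.74946791  83.93264053  30.        ]
[516.83523541 364.61216483  30.        ]
[404.57644473 361.20521429  30.        ]
[480.53302782 235.68947503  30.        ]
[480.78459989  88.5874417   30.        ]
```

View pics/c2.png

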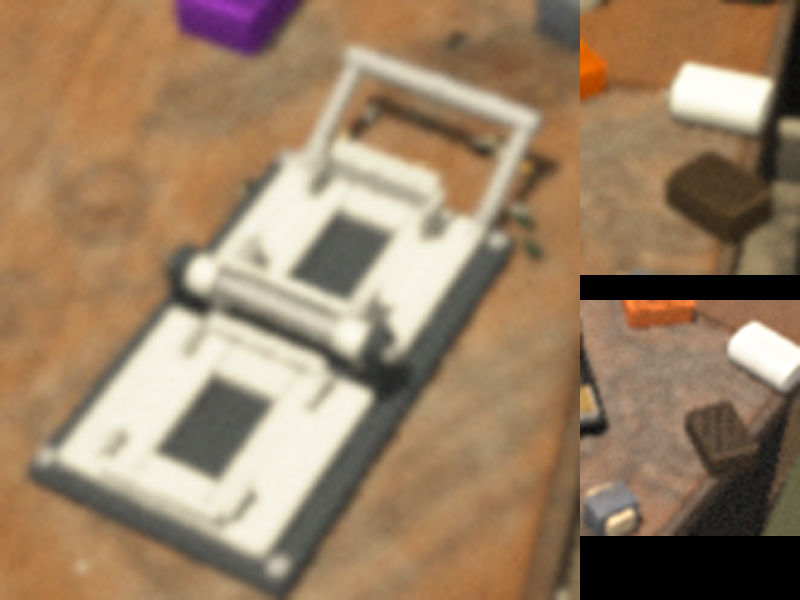

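```bash
python3 - <<'E'
from h import *
b=load('d1')
f=lambda u,v,z: px2w(b,175+u/4.8333,195+v/4.8387,z)
for n,u,v,z in [('hingeL',200,273,37),('hingeR',352,335,37),('handL',352,55,40),('handR',537,120,40),('baseFL',35,472,10),('baseFR',285,597,10),('baseR',512,238,10),('win fixed',217,427,10),('win leaf',342,255,10)]: print(n,f(u,v,z).round(1))
# brown corners in crop B2: scale 220/60=3.667, at 280,110, top z 35
g=lambda u,v,z: px2w(b,280+u/3.667-580/3.667,110+v/3.667,z)
for u,v in [(667,188),(712,152),(770,190),(735,215)]: print('br',g(u,v,35).round(1))
E
```

```text
hingeL [516.8 247.8  37. ]
hingeR [438.7 245.1  37. ]
handL [528.   94.7  40. ]
handR [426.6  91.   40. ]
baseFL [531.5 356.4  10. ]
baseFR [405.5 355.8  10. ]
baseR [414.3 139.6  10. ]
win fixed [476.2 298.8  10. ]
win leaf [479.3 187.7  10. ]
br [ 488.7 -136.8   35. ]
br [ 477.9 -193.9   35. ]
br [ 420.9 -170.9   35. ]
br [ 431.6 -131.1   35. ]
```

>>> move_arm --dp '[[33,38,0],[33,38,0],[33,38,0],[33,38,0],[33,38,0],[33,38,0],[33,38,0],[33,38,0],[33,38,0],[32,35,0]]' --rotation '[[0,0,-0.04],[0,0,-0.04],[0,0,-0.04],[0,0,-0.04],[0,0,-0.04],[0,0,-0.04],[0,0,-0.04],[0,0,-0.04],[0,0,-0.04],[0,0,-0.04]]' --hand '[1,1,1,1,1,1,1,1,1,1]'

```text
clock: 1.4
eef_pos: [455.1, -157.0, 205.4]
eef_rot: [-3.142, 0.0, -0.171]
wrist_force: [0.5, -0.4, 0.5]
finger_gap: 93.7
finger_force: 0.0
```

>>> move_arm --dp '[[0,0,0],[0,0,0]]' --rotation '[[0,0,0],[0,0,0]]' --hand '[1,1]'

```text
clock: 1.65
eef_pos: [453.9, -158.7, 205.2]
eef_rot: [3.142, 0.001, -0.17]
wrist_force: [-0.3, -0.3, -0.5]
finger_gap: 93.9
finger_force: 0.0
```

```bash
python3 - <<'E'
from h import *
c=snap('wrist','w2');s=c['state'];print(s['clock'],s['eef_pos'],s['eef_rot'],s['joints'])
cv2.imwrite('pics/w2b.png',cv2.resize(c['image'][:,:,::-1],(800,600)))
E
```

```text
1.65 [ 453.9304276  -158.71085023  205.21813811] [ 3.14158375e+00  5.88704547e-04 -1.69516047e-01] [-4.12451277e-01  1.45915228e-01  1.70981152e+00 -1.56544721e-04
  1.28643518e+00  1.32790506e+00]
```

View pics/w2b.png

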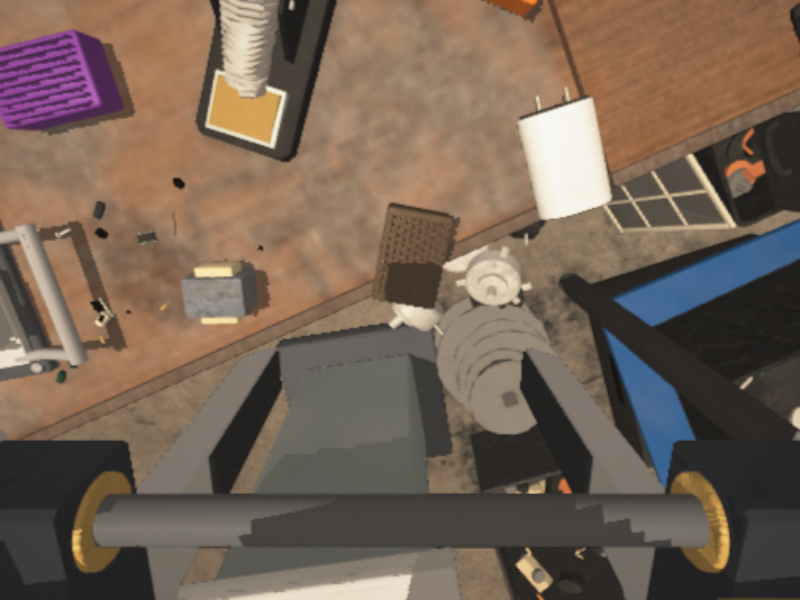

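The wrist picture shows the brown module with its fins up at about (416,255), long axis near vertical in the image, close to the bench edge. The capacitor is at (565,158), the transformer at (220,293) and the nest handle at (55,295). I zoom in on the module.

```bash
python3 - <<'E'
from h import *
c=load('w2')
cv2.imwrite('pics/w2c.png',cv2.resize(c['image'][120:205,225:310,::-1],(600,600),interpolation=cv2.INTER_CUBIC))
E
```

```text
(no output)
```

View pics/w2c.png

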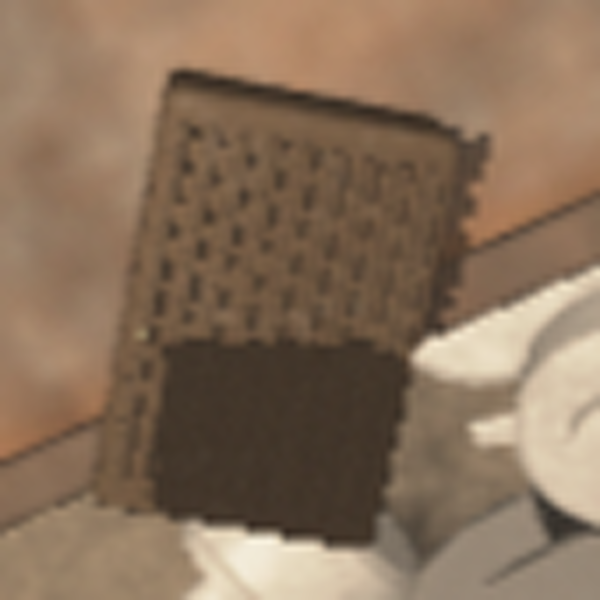

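Crop: brown finned block, fins up, top-face corners TL (172,85), TR (462,135), BR (375,545), BL (100,503).

```bash
python3 - <<'E'
from h import *
c=load('w2');k=600/85
P=np.array([px2w(c,225+(u+.5)/k-.5,120+(v+.5)/k-.5,33)[:2] for u,v in [(172,85),(462,135),(375,545),(100,503)]])
print(P.round(1),P.mean(0))
for i in range(4):
    d=P[(i+1)%4]-P[i];print(np.linalg.norm(d).round(1),np.degrees(np.arctan2(d[1],d[0])).round(1))
print([ (px2w(c,u*.64,v*.64,36)).round() for u,v in [(15,228),(75,360),(43,295)]])
E
```

```text
[[ 499.7 -157.9]
 [ 484.6 -200.9]
 [ 420.9 -177.7]
 [ 435.5 -134.7]] [ 460.16971226 -167.78537446]
45.6 -109.3
67.7 160.0
45.4 71.3
68.2 -19.9
[array([528., 102.,  36.]), array([426.,  96.,  36.]), array([479., 101.,  36.])]
```

>>> move_arm --dp '[[3,-5,-25],[3,-4,-35],[0,0,-35],[0,0,-10],[0,0,0],[0,0,0]]' --rotation '[[0,0,-0.08],[0,0,-0.09],[0,0,0],[0,0,0],[0,0,0],[0,0,0]]' --hand '[0.9,0.9,0.9,0.9,0.9,0.9]'

```text
clock: 2.45
eef_pos: [460.8, -168.0, 101.8]
eef_rot: [3.141, -0.002, -0.34]
wrist_force: [-0.2, -0.5, 0.5]
finger_gap: 84.5
finger_force: 0.0
```

```bash
python3 - <<'E'
from h import *
c=snap('wrist','w3');s=c['state'];print(s['eef_pos'],s['eef_rot'])
print(w2px(c,[460,-168,35]))
u,v=w2px(c,[460,-168,35]).astype(int);x0=max(0,min(u-80,512-160));y0=max(0,min(v-60,384-120));print(x0,y0)
cv2.imwrite('pics/w3c.png',cv2.resize(c['image'][y0:y0+120,x0:x0+160,::-1],(800,600),interpolation=cv2.INTER_CUBIC))
E
```

```text
[ 460.79707076 -168.00609423  101.82178708] [ 3.14142597e+00 -2.07593944e-03 -3.40410667e-01]
[257.05083639 202.21137538]
177 142
```

View pics/w3c.png

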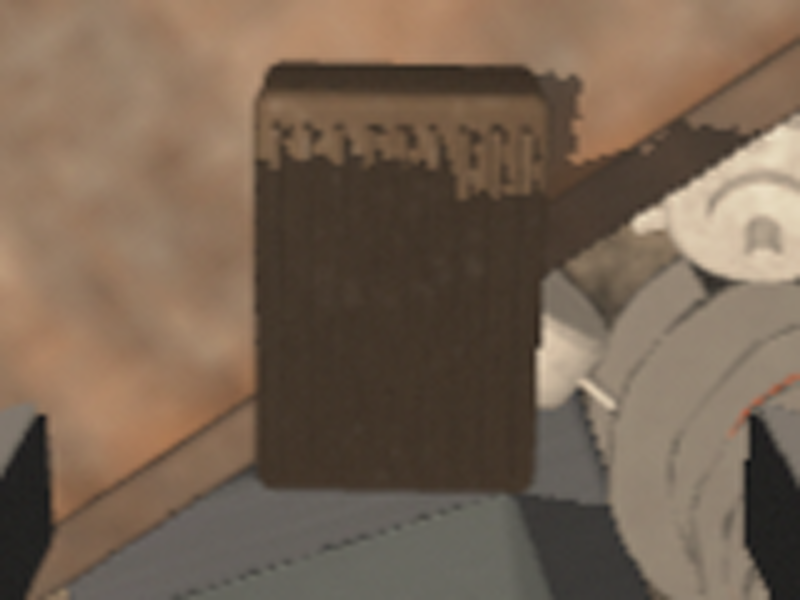

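The module's top face (corners (255,100), (548,100), (537,488), (258,488)) is centred and square between the fingers. The centre lies within 1 px of the prediction, so I descend and grip.

>>> move_arm --dp '[[0,0,-30],[0,0,-30],[0,0,-25],[-1,0,-10],[0,0,0],[0,0,0],[0,0,0],[0,0,0],[0,0,0],[0,0,0]]' --rotation '[[0,0,0],[0,0,0],[0,0,0],[0,0,0],[0,0,0],[0,0,0],[0,0,0],[0,0,0],[0,0,0],[0,0,0]]' --hand '[0.9,0.9,0.9,0.9,0.9,0.4,0.4,0.4,0.4,0.4]' --newtons 25

```text
clock: 3.75
eef_pos: [459.4, -167.6, 5.6]
eef_rot: [3.142, -0.0, -0.34]
wrist_force: [-0.9, 0.7, 2.8]
finger_gap: 48.2
finger_force: 24.9
```

>>> move_arm --dp '[[0,0,30],[0,0,50],[0,0,50],[0,0,50],[2,27,15],[2,30,15],[2,30,10],[2,30,5],[2,30,0],[2,30,0]]' --rotation '[[0,0,0],[0,0,0],[0,0,0],[0,0,0],[0,0,0.17],[0,0,0.17],[0,0,0.17],[0,0,0.17],[0,0,0.17],[0,0,0.17]]' --hand '[0.4,0.4,0.4,0.4,0.4,0.4,0.4,0.4,0.4,0.4]'

```text
clock: 5.0
eef_pos: [471.1, 10.5, 230.2]
eef_rot: [-3.141, 0.0, 0.685]
wrist_force: [-0.2, -0.1, -2.3]
finger_gap: 47.8
finger_force: 24.9
```

>>> move_arm --dp '[[2,30,0],[2,30,0],[2,30,0],[1,30,0],[0,0,0],[0,0,0],[0,0,0]]' --rotation '[[0,0,0.17],[0,0,0.17],[0,0,0.17],[0,0,0.17],[0,0,0.17],[0,0,0.04],[0,0,0]]' --hand '[0.4,0.4,0.4,0.4,0.4,0.4,0.4]'

```text
clock: 5.88
eef_pos: [478.1, 129.5, 230.2]
eef_rot: [-3.141, 0.0, 1.57]
wrist_force: [0.1, -0.0, -2.1]
finger_gap: 47.6
finger_force: 24.9
```

```bash
python3 - <<'E'
from h import *
c=snap('wrist','w4');s=c['state'];print(s['eef_pos'],s['eef_rot'],s['joints'],s['finger_gap'])
cv2.imwrite('pics/w4b.png',cv2.resize(c['image'][:,:,::-1],(800,600),interpolation=cv2.INTER_CUBIC))
E
```

```text
[478.10630947 129.49665138 230.17111013] [-3.14100557e+00  1.46800990e-04  1.56952016e+00] [ 1.90567519e-01  1.58391805e-01  1.63640894e+00 -3.29891649e-05
  1.34739621e+00  1.91851048e-01] 47.602904425980114
```

View pics/w4b.png

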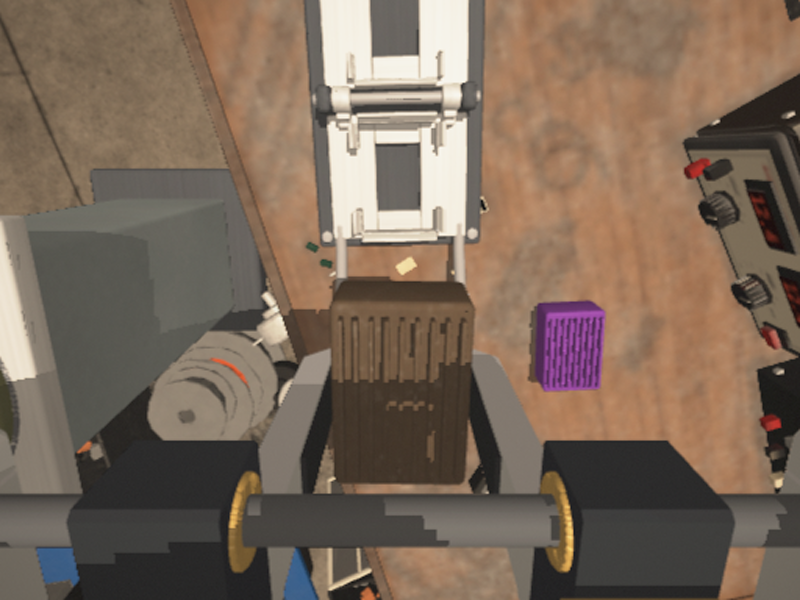

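The module is held fins up in the hand. Nest ahead: hinge from (325,98) to (472,96), leaf window (377–421, 142–211), near base corners (320,245) and (480,242), side rods at (342,250) and (460,245).

```bash
python3 - <<'E'
from h import *
c=load('w4')
f=lambda u,v,z: px2w(c,u*.64-.18,v*.64-.18,z).round(1)
for n,u,v,z in [('hingeL',317,99,37),('hingeR',481,96,37),('baseNL',320,246,10),('baseNR',480,242,10),('baseTL',309,20,10),('baseTR',484.5,20,10),('winTL',377,143,14),('winTR',421,142,14),('winBR',421,209,14),('winBL',377,211,14),('rodL',342,265,37),('rodR',460,265,37)]: print(n,f(u,v,z))
cv2.imwrite('pics/w4c.png',cv2.resize(c['image'][45:165,185:325,::-1],(700,600),interpolation=cv2.INTER_CUBIC))
E
```

```text
hingeL [419.4 247.7  37. ]
hingeR [533.5 249.6  37. ]
baseNL [412.4 139.2  10. ]
baseNR [541.8 142.5  10. ]
baseTL [411.9 303.1  10. ]
baseTR [537.8 303.1  10. ]
winTL [459.8 218.8  14. ]
winTR [493.1 219.5  14. ]
winBR [493.7 169.3  14. ]
winBL [459.1 167.8  14. ]
rodL [433.  129.5  37. ]
rodR [523.  129.5  37. ]
```

View pics/w4c.png

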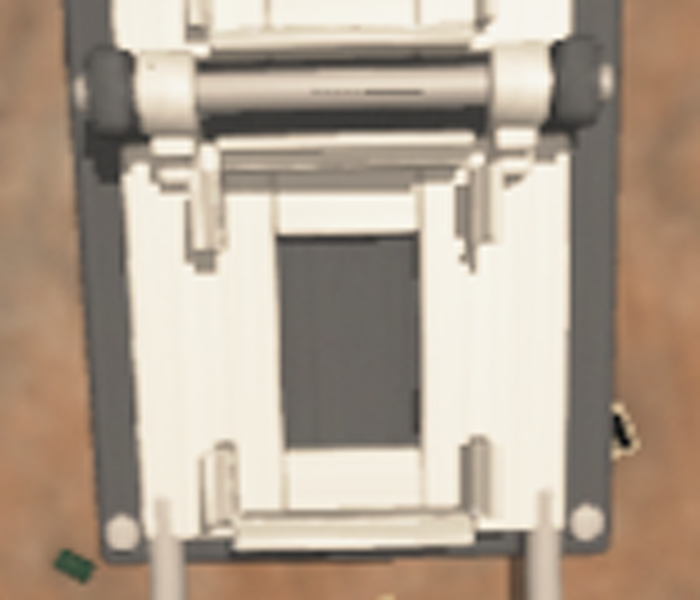

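```bash
python3 - <<'E'
from h import *
c=load('w4')
f=lambda u,v,z: px2w(c,u*.64-.18,v*.64-.18,z).round(1)
for u,v in [(331,308),(475,308),(466,482),(335,482)]: print(f(u,v,258.5))
E
```

```text
[455.7 164.8 258.5]
[501.2 164.8 258.5]
[500.8 100.5 258.5]
[454.6 100.5 258.5]
```

>>> move_arm --dp '[[0,25,0],[-1,30,0],[0,9.5,-40],[0,0,-45],[0,0,-40],[0,0,-30],[0,0,0],[0,0,0]]' --rotation '[[0,0,0.02],[0,0,0],[0,0,0],[0,0,0],[0,0,0],[0,0,0],[0,0,0],[0,0,0]]' --hand '[0.4,0.4,0.4,0.4,0.4,0.4,0.4,0.4]'

```text
clock: 6.92
eef_pos: [477.9, 194.1, 76.7]
eef_rot: [3.14, -0.0, 1.589]
wrist_force: [0.4, 0.8, -1.7]
finger_gap: 47.7
finger_force: 24.9
```

```bash
python3 - <<'E'
from h import *
c=load('w3');s=c['state'];R=rot(s['eef_rot'])
for u,v,z in [(258,100,33),(546,100,33),(536,488,34),(259,488,34),(270,66,0),(535,66,0)]:
    X=px2w(c,177+(u+.5)/5-.5,142+(v+.5)/5-.5,z); print(z,(R.T@(X-s['eef_pos'])).round(1),X.round(1))
# held-module profile along its centreline in w4, tool frame
c=load('w4');I=c['image'].astype(int).sum(2)
print([(v,int(I[v,240:272].mean())) for v in list(range(176,202))+list(range(300,314))])
for v in (190,308): print(v,px2w(c,256,v,258.5).round(1))
E
```

```text
33 [ 32.1 -22.6  68.9] [ 498.7 -157.5   33. ]
33 [32.2 22.8 68.9] [ 483.6 -200.3   33. ]
34 [-34.   22.9  67.8] [ 421.2 -178.3   34. ]
34 [-34.1 -23.8  67.7] [ 436.8 -134.2   34. ]
0 [ 31.7 -23.2 101.9] [ 498.7 -156.8    0. ]
0 [ 31.8  23.8 101.9] [ 483.  -201.2    0. ]
[(176, 375), (177, 334), (178, 330), (179, 292), (180, 160), (181, 159), (182, 162), (183, 167), (184, 169), (185, 172), (186, 173), (187, 176), (188, 180), (189, 181), (190, 186), (191, 188), (192, 205), (193, 243), (194, 267), (195, 285), (196, 290), (197, 292), (198, 286), (199, 280), (200, 278), (201, 277), (300, 163), (301, 162), (302, 163), (303, 163), (304, 164), (305, 165), (306, 165), (307, 163), (308, 162), (309, 235), (310, 377), (311, 407), (312, 405), (313, 398)]
190 [477.6 168.4 258.5]
308 [477.6 100.7 258.5]
```

>>> move_arm --dp '[[-1,-2,-10],[0,0,-15],[0,0,-8],[0,0,-6],[0,0,-5],[0,0,0]]' --rotation '[[0,0,0],[0,0,0],[0,0,0],[0,0,0],[0,0,0],[0,0,0]]' --hand '[0.4,0.4,0.4,0.4,0.4,0.4]'

```text
clock: 7.68
eef_pos: [476.2, 192.0, 31.2]
eef_rot: [-3.141, 0.0, 1.59]
wrist_force: [0.4, 0.6, -1.9]
finger_gap: 47.9
finger_force: 24.9
```

>>> move_arm --dp '[[0,0,-3],[0,0,-3],[0,0,-1],[0,0,0]]' --rotation '[[0,0,0],[0,0,0],[0,0,0],[0,0,0]]' --hand '[0.4,0.4,0.4,0.4]'

```text
clock: 8.18
eef_pos: [476.2, 191.9, 24.4]
eef_rot: [-3.141, 0.0, 1.59]
wrist_force: [-0.7, -0.1, -2.4]
finger_gap: 47.8
finger_force: 24.9
```

>>> move_arm --dp '[[0,0,0],[0,0,0],[0,0,0],[0,0,0],[0,0,8],[0,0,25],[0,0,45],[0,0,50]]' --rotation '[[0,0,0],[0,0,0],[0,0,0],[0,0,0],[0,0,0],[0,0,0],[0,0,0],[0,0,0]]' --hand '[0.65,0.65,0.65,0.65,0.65,0.65,0.65,0.65]'

```text
clock: 9.18
eef_pos: [475.9, 191.9, 154.1]
eef_rot: [-3.141, 0.0, 1.59]
wrist_force: [1.0, -0.0, 0.5]
finger_gap: 60.9
finger_force: 0.0
```

>>> move_arm --dp '[[0,-10,0],[0,-15,0],[0,-15,0],[0,-15,0],[0,-15,0],[0,-15,0],[0,-13,0],[0,0,0],[0,0,0],[0,0,0]]' --rotation '[[0,0,0.17],[0,0,0.17],[0,0,0.17],[0,0,0.17],[0,0,0.17],[0,0,0.17],[0,0,0.17],[0,0,0.17],[0,0,0.17],[0,0,0.04]]' --hand '[0.6,0.5,0.43,0.43,0.43,0.43,0.43,0.43,0.43,0.43]'

```text
clock: 10.42
eef_pos: [476.3, 93.9, 153.0]
eef_rot: [3.142, 0.001, -3.12]
wrist_force: [-1.0, 0.2, 0.5]
finger_gap: 40.5
finger_force: 0.0
```

```bash
python3 - <<'E'
from h import *
c=snap('wrist','w5');b=snap('side','d5');s=c['state'];print(s['eef_pos'],s['eef_rot'],s['joints'],s['finger_gap'],s['clock'])
C=np.zeros((600,800,3),np.uint8)
C[:420,:560]=cv2.resize(c['image'][:,:,::-1],(560,420),interpolation=cv2.INTER_AREA)
C[420:600,:240]=cv2.resize(b['image'][195:315,175:335,::-1],(240,180),interpolation=cv2.INTER_CUBIC)
cv2.imwrite('pics/w5b.png',cv2.resize(c['image'][:,:,::-1],(800,600),interpolation=cv2.INTER_CUBIC))
E
```

```text
[476.29346262  93.93243128 153.0472945 ] [ 3.14152041e+00  5.67626982e-04 -3.12020252e+00] [ 1.19244657e-01  2.08923068e-01  1.76328036e+00  1.78608220e-05
  1.16881725e+00 -1.47294880e+00] 40.481102218795975 10.425
```

View pics/w5b.png

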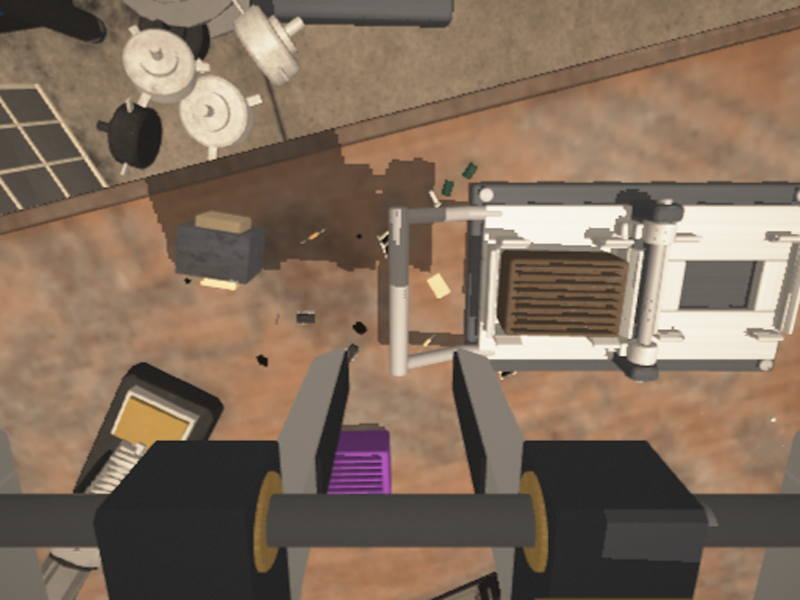

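The module sits fins up in the leaf pocket, at (563,292). The handle rod runs from (397,212) to (400,372), centred at about (399,290).

```bash
python3 - <<'E'
from h import *
c=load('w5')
f=lambda u,v,z: px2w(c,u*.64-.18,v*.64-.18,z).round(1)
for z in (37,45,52): print(z,f(397.5,218,z),f(400,368,z),f(399,293,z))
print('hinge',f(661,213,37),f(640,368,37)); print('sep rods at z', [ (z,np.linalg.norm(f(412,215,z)-f(412,359,z))) for z in (37,45,52)])
E
```

```text
37 [431.3  92.3  37. ] [527.2  95.9  37. ] [477.1  94.2  37. ]
45 [430.3  92.3  45. ] [523.6  95.8  45. ] [474.9  94.1  45. ]
52 [429.4  92.3  52. ] [520.4  95.8  52. ] [472.9  94.1  52. ]
hinge [424.8 246.9  37. ] [523.7 250.2  37. ]
sep rods at z [(37, np.float64(91.53982739769609)), (45, np.float64(88.93801212080241)), (52, np.float64(86.83599484084922))]
```

>>> move_arm --dp '[[0,0,-40],[0,0,-45],[0,0,-30],[0,0,-15],[0,0,-5],[0,0,0],[0,0,0],[0,0,0],[0,0,0],[0,0,0]]' --rotation '[[0,0,0.01],[0,0,0],[0,0,0],[0,0,0],[0,0,0],[0,0,0],[0,0,0],[0,0,0],[0,0,0],[0,0,0]]' --hand '[0.43,0.43,0.43,0.43,0.43,0.43,0.05,0.05,0.05,0.05]' --newtons 12

```text
clock: 11.78
eef_pos: [476.5, 92.8, 17.7]
eef_rot: [-3.14, 0.0, -3.113]
wrist_force: [0.1, -11.9, 2.8]
finger_gap: 11.4
finger_force: 12.0
```

```bash
python3 - <<'E'
from h import *
s=manip.read_state();print(s['eef_pos'],s['wrist_force'],s['finger_gap'],s['finger_force'])
th=np.radians(np.arange(0,181,6));p=np.c_[-8*(1-np.cos(th))/2,155*(1-np.cos(th)),155*np.sin(th)]
q=p.round(0);print(np.diff(q,axis=0).astype(int).tolist())
E
```

```text
[476.47546706  92.84080878  17.69794298] [  0.09641083 -11.93907828   2.79099992] 11.35226763394134 11.998986974358559
[[0, 1, 16], [0, 2, 16], [0, 5, 16], [0, 5, 15], [-1, 8, 14], [0, 9, 14], [0, 10, 13], [0, 11, 11], [-1, 13, 10], [0, 13, 9], [0, 15, 8], [-1, 15, 5], [0, 16, 5], [-1, 16, 2], [0, 16, 1], [0, 16, -1], [-1, 16, -2], [0, 16, -5], [-1, 15, -5], [0, 14, -8], [0, 14, -9], [-1, 13, -10], [0, 11, -11], [0, 10, -13], [0, 9, -14], [-1, 8, -14], [0, 5, -15], [0, 5, -16], [0, 2, -16], [0, 1, -16]]
```

>>> move_arm --dp '[[0,-1,0],[0,0,8],[0,1,8],[0,2,16],[0,4,16],[0,6,15],[0,0,0]]' --rotation '[[0,0,0],[0,0,0],[0,0,0],[0,0,0],[0,0,0],[0,0,0],[0,0,0]]' --hand '[0.05,0.05,0.05,0.05,0.05,0.05,0.05]'

```text
clock: 12.65
eef_pos: [476.2, 105.8, 82.1]
eef_rot: [-3.14, 0.0, -3.113]
wrist_force: [-1.6, -10.7, 2.2]
finger_gap: 11.4
finger_force: 12.0
```

>>> move_arm --dp '[[0,-2,0],[0,0,0]]' --rotation '[[0,0,0],[0,0,0]]' --hand '[0.05,0.05]'

```text
clock: 12.9
eef_pos: [476.1, 105.0, 80.7]
eef_rot: [3.14, 0.0, -3.113]
wrist_force: [1.8, 6.5, -4.4]
finger_gap: 11.6
finger_force: 12.0
```

>>> move_arm --dp '[[-1,9,14],[0,9,14],[0,10,13],[0,11,11],[-1,13,10],[0,13,9],[0,15,8],[-1,15,5],[0,16,5],[-1,16,2]]' --rotation '[[0,0,0],[0,0,0],[0,0,0],[0,0,0],[0,0,0],[0,0,0],[0,0,0],[0,0,0],[0,0,0],[0,0,0]]' --hand '[0.05,0.05,0.05,0.05,0.05,0.05,0.05,0.05,0.05,0.05]'

```text
clock: 14.15
eef_pos: [473.3, 231.8, 173.3]
eef_rot: [3.141, 0.004, -3.113]
wrist_force: [7.8, -2.8, 3.2]
finger_gap: 11.4
finger_force: 12.0
```

>>> move_arm --dp '[[0,16,1],[0,16,-1],[0,16,-2],[0,16,-5],[0,15,-5],[0,14,-8],[0,14,-9],[0,13,-10],[0,11,-11],[0,10,-13]]' --rotation '[[0,0,0],[0,0,0],[0,0,0],[0,0,0],[0,0,0],[0,0,0],[0,0,0],[0,0,0],[0,0,0],[0,0,0]]' --hand '[0.05,0.05,0.05,0.05,0.05,0.05,0.05,0.05,0.05,0.05]'

```text
clock: 15.4
eef_pos: [471.8, 372.8, 107.4]
eef_rot: [3.142, -0.001, -3.113]
wrist_force: [-4.2, 0.1, 1.3]
finger_gap: 11.4
finger_force: 12.0
```

>>> move_arm --dp '[[0,9,-14],[-1,8,-14],[0,5,-15],[0,5,-16],[0,2,-14],[0,0.5,-10],[0,0,-6],[0,0,-2],[0,0,0],[0,0,0]]' --rotation '[[0,0,0],[0,0,0],[0,0,0],[0,0,0],[0,0,0],[0,0,0],[0,0,0],[0,0,0],[0,0,0],[0,0,0]]' --hand '[0.05,0.05,0.05,0.05,0.05,0.05,0.05,0.05,0.05,0.05]'

```text
clock: 16.65
eef_pos: [471.4, 402.6, 17.4]
eef_rot: [3.139, 0.001, -3.113]
wrist_force: [-0.1, 9.3, -0.8]
finger_gap: 11.4
finger_force: 12.0
```

>>> move_arm --dp '[[0,0.5,-1],[0,0,-1],[0,0,-1],[0,0,0]]' --rotation '[[0,0,0],[0,0,0],[0,0,0],[0,0,0]]' --hand '[0.05,0.05,0.05,0.05]'

```text
clock: 17.15
eef_pos: [471.4, 402.7, 14.4]
eef_rot: [3.14, 0.001, -3.113]
wrist_force: [0.2, 5.6, 0.1]
finger_gap: 11.1
finger_force: 12.0
```

>>> move_arm --dp '[[0,0,-1],[0,0,-1],[0,0,0]]' --rotation '[[0,0,0],[0,0,0],[0,0,0]]' --hand '[0.05,0.05,0.05]'

```text
clock: 17.52
eef_pos: [471.8, 402.7, 13.9]
eef_rot: [3.14, 0.002, -3.113]
wrist_force: [-5.1, 1.4, 13.7]
finger_gap: 11.7
finger_force: 12.0
```

```bash
python3 - <<'E'
from h import *
for i in range(3):
    c=snap('side','d6');s=c['state'];print(s['clock'],s['eef_pos'],s['wrist_force'])
E
```

```text
17.525 [471.75514043 402.7217096   13.85144914] [-5.11590294  1.37775813 13.70023642]
17.575 [471.77044129 402.74715866  13.88832617] [-4.17780783  1.4919546  14.70253011]
17.625 [471.75613508 402.76927874  13.87649156] [-4.57575751  0.78095339 14.66369665]
```

The leaf is at its stop: 14 N upward. I let go and retreat.

>>> move_arm --dp '[[0,0,0],[0,0,0],[0,0,0],[0,0,10],[0,0,35],[0,0,45],[0,0,50],[0,0,50],[0,0,0]]' --rotation '[[0,0,0],[0,0,0],[0,0,0],[0,0,0],[0,0,0],[0,0,0],[0,0,0],[0,0,0],[0,0,0]]' --hand '[0.43,0.43,0.43,0.43,0.43,0.43,0.43,0.43,0.43]'

```text
clock: 18.8
eef_pos: [472.3, 402.8, 207.5]
eef_rot: [3.137, 0.006, -3.113]
wrist_force: [0.2, -0.2, -0.6]
finger_gap: 40.3
finger_force: 0.0
```

```bash
python3 - <<'E'
from h import *
c=snap('wrist','w7');b=snap('side','d7');print(c['state']['eef_pos'])
C=np.zeros((600,800,3),np.uint8)
C[:330,:440]=cv2.resize(c['image'][:,:,::-1],(440,330),interpolation=cv2.INTER_AREA)
C[:330,440:]=cv2.resize(b['image'][195:327,155:299,::-1],(360,330),interpolation=cv2.INTER_CUBIC)
C[330:,:]=cv2.resize(c['image'][60:240,:420,::-1],(800,343),interpolation=cv2.INTER_CUBIC)[:270]
cv2.imwrite('pics/v7.png',C)
E
```

```text
[472.34380096 402.78103804 207.4684754 ]
```

View pics/v7.png

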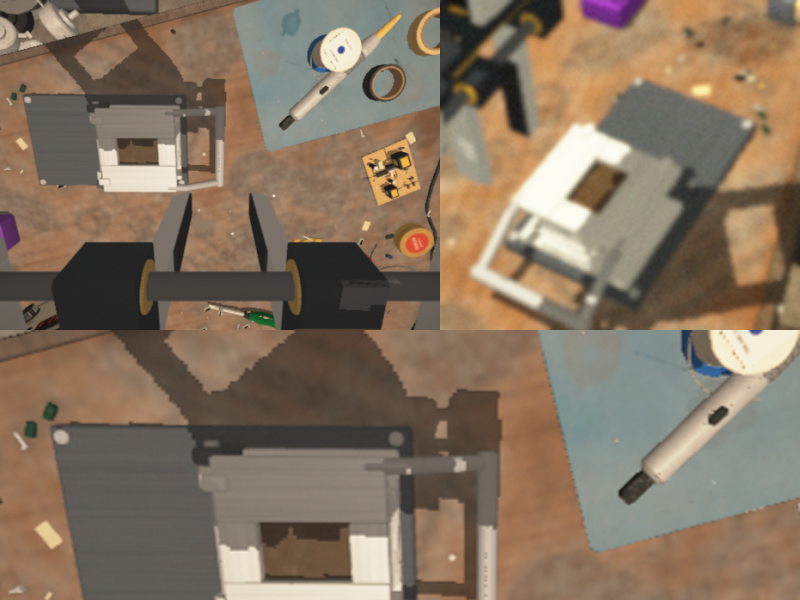

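The leaf lies flat and closed over the fixed pocket. The brown mounting face shows through its window (wrist inset at (138,150)), the hand is clear, and nothing else has moved.

```bash
python3 -c "
from cell import manip; print(manip.sign_off())"
```

```text
the job is handed in; nothing more can be done
None
```

I turned the brown module over with the flip nest: the leaf is closed to its stop, with the flat mounting face showing through its window. I let go of everything, didn't touch the transformer or capacitor, and handed the job in at about 19 s of the 64 s allowed.

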